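# Line up the filter columns by height on the deck rack

### The arm

A 6-joint arm with a two-finger parallel gripper is mounted at the origin on the work surface. World frame = base frame: x ahead of the robot, y to its left, z up, the work surface at z = 0. Lengths are in m, angles in rad, forces in N, time in s.
With the tool pointing down it reaches from about 0.3 to 0.875 m from the base axis. Payload 6.4 kg.
Tool frame: the origin (TCP) lies midway between the tips of the shut fingers; the grasp point (between the pads) lies 19 mm behind it; z points along the fingers, y is the direction in which the jaws open and shut (so a half turn about z gives the same grasp; the last joint's range is limited). The gripper opens to 85 mm and grips with 20 to 120 N. Pads are 22 mm wide; open, the fingers measure 114 mm over their backs; the gripper's body (76 mm by 85 mm) begins 54 mm behind the grasp point. The pads swing forward as they close: fully open they stand 13 mm farther back than shut.
Start: joints at [1.078, 0.181, 1.607, -0, 1.354, -0.206], TCP at [0.163, 0.552, 0.231] pointing down, gripper open.
Joint ranges: [-2.99, 2.99], [-0.89, 2.07], [0.3, 2.58], [-1.14, 4.28], [0, 2.63], [-3.12, 3.12]. Speed limits (rad/s): [2.57, 2.57, 3.01, 3.14, 3.14, 3.14].

### API

Orientations are given as a unit quaternion [w, x, y, z].
In Python, from bench import ctrl gives the robot as it stands.
- The arm moves only by the tool apply_moves, never from a script. Its argument "plan" is a list of rows, each an object with "translation": the shift along the tool's x, y, z in m, a list of three; "angular": the turn, a rotation vector about the tool's x, y, z in rad, a list of three; "hand": the finger opening in m, from 0 to 0.0854. In form: [{"translation": [x, y, z], "angular": [rx, ry, rz], "hand": hand}, ...]. A call has 1 to 10 rows; each row shifts and turns the commanded pose from where the row before left it, along the tool's axes as they then stand; what a row does not reach is not made up. A row lasts 1/8 s, in which the tool goes at most 62.5 mm and 10.7 degrees, less where a joint would pass 70% of its speed; a pose out of reach is approached as far as the arm can. A call with a gripper value outside its range is refused whole. The fingers move at their own pace and stop on an object; the grip force is fixed at half the most. Time passes only in rows, so rows that do not move let the fingers close. It gives the time, the measured TCP pose, the force and the opening at its end, in the units of the state.
- ctrl.get_obs(): the state, without advancing time (a new reading comes with each control period).
- ctrl.camera(name): name is "scene" or "top" or "wrist"; returns a dict with "img" (400x640x3 uint8, red, green, blue), "K" (3x3 intrinsics, pixels), "eye" and "orientation" of the camera in the world. Camera axes: x right, y up, looking along -z (the intrinsics and any distortion apply to the point x, -y, -z); pixel columns grow to the right and rows downward; lengths in m; the calibration is good to about 2 mm. A picture is of the moment at which its call begins. There is no depth.
- ctrl.hand_in(): hands the job in, once; it reports no verdict.
The state is a dict: "time_s": time; "q": joint angles; "dq": joint speeds; "joint_efforts": joint torques, N m; "eef_pos": TCP position; "eef_rot": TCP orientation; "wrist_force": force on the tool from outside, world axes, zero at the start; "torque": the same for the moment, N m; "opening": opening from 0.0 (shut) to 1.0 (fully open).
Only numpy, scipy, OpenCV 4.12 (cv2) and the standard library are available. Lean on these libraries where they do the work, as an engineer would, in place of code of your own. Each camera call takes 0.05 s, during which the arm holds its last target.

### The job

Get the rack ready for the run: stand the four loose blue filter columns on its four round seats in order of height, the shortest on the seat beside the orange stop and rising to the tallest at the other end. Stand each one upright and centred on its own seat, keep the columns upright on the way, and leave the amber bottle and the red-lidded jar where they are.

Things in the scene. Friction and masses are not known exactly. Their poses are not given: they have to be found in the camera images.
- col_1_mid (a point): The shortest filter column: loose, very pale blue, upright round column 50 mm tall, 60 g nominal; shaft 32 mm diameter (grip here), foot 42 mm diameter and 6 mm high, small white disc on its flat top and a white band above the foot. The point is its centre, 25 mm above its underside and 25 mm below its top; z up along the column.
- col_2_mid (a point): The second shortest filter column: loose, light sky-blue, upright round column 70 mm tall, 80 g nominal; shaft 32 mm diameter (grip here), foot 42 mm diameter and 6 mm high, small white disc on its flat top and a white band above the foot. The point is its centre, 35 mm above its underside and 35 mm below its top; z up along the column.
- col_3_mid (a point): The second tallest filter column: loose, strong mid-blue, upright round column 90 mm tall, 100 g nominal; shaft 32 mm diameter (grip here), foot 42 mm diameter and 6 mm high, small white disc on its flat top and a white band above the foot. The point is its centre, 45 mm above its underside and 45 mm below its top; z up along the column.
- col_4_mid (a point): The tallest filter column: loose, dark navy, upright round column 110 mm tall, 120 g nominal; shaft 32 mm diameter (grip here), foot 42 mm diameter and 6 mm high, small white disc on its flat top and a white band above the foot. The point is its centre, 55 mm above its underside and 55 mm below its top; z up along the column.
- seat_1_top (a point): Fixed round black seat with a white disc, 58 mm diameter, the end of the row beside the orange stop. The point is the centre of its flat top, where a column's foot stands, 18 mm above the table; x along the row away from the orange stop, z up. The stop is a 16 x 60 mm bar across the row, 14 mm above the plate, 52 mm beyond this seat's centre.
- seat_2_top (a point): Fixed round black seat with a white disc, 58 mm diameter, second from the orange stop. The point is the centre of its flat top, where a column's foot stands, 18 mm above the table; x along the row away from the orange stop, z up. The four seats stand in one straight row, 80 mm apart.
- seat_3_top (a point): Fixed round black seat with a white disc, 58 mm diameter, third from the orange stop. The point is the centre of its flat top, where a column's foot stands, 18 mm above the table; x along the row away from the orange stop, z up. The seats are on a steel plate 370 x 85 mm, 12 mm thick, which may lie at any angle on the table.
- seat_4_top (a point): Fixed round black seat with a white disc, 58 mm diameter, the end of the row farthest from the orange stop. The point is the centre of its flat top, where a column's foot stands, 18 mm above the table; x along the row away from the orange stop, z up.
- amber_bottle: Bystander: loose amber bottle with a white cap, 48 mm diameter, 85 mm tall, standing upright among the columns. Origin at the centre of its underside, z up.
- red_jar: Bystander: loose white jar with a red lid, 54 mm diameter, 55 mm tall, standing upright among the columns. Origin at the centre of its underside, z up.

How it is judged:
By the outcome, as a careful person would: the job done as asked, in the order asked, and still so for the second after the job is handed in, with the robot touching nothing.
It also fails if it takes over 109 s, if anything falls off the work surface, if the arm or the gripper's body presses on something with over 40 N, if the wrist force passes 120 N, or if a joint passes its speed limit or range.

## Working session

There is one attempt and no reset: what is moved stays moved. The work goes in short steps, Python scripts to look and compute and a tool call to move; the robot and the scene stay as the last step left them, time stands still between calls to the robot, and variables do not carry over. Pictures are saved under pics/ and viewed, and the job is handed in when it is done.

Besides the shell and the picture viewer there is one more tool, called after ">>>" as name(argument=value, ...), one argument or row to a line, values as JSON. apply_moves: Moves the arm, as the interface text tells. Its arguments: {"type":"object","properties":{"plan":{"type":"array","items":{"type":"object","properties":{"translation":{"type":"array","items":{"type":"number"}},"angular":{"type":"array","items":{"type":"number"}},"hand":{"type":"number"}}}}},"required":["plan"]}

```bash
mkdir -p pics && ls
python3 - <<'E'
from bench import ctrl
import cv2, numpy as np
o=ctrl.get_obs()
for k,v in o.items(): print(k,np.round(v,4))
for n in ["scene","top","wrist"]:
    c=ctrl.camera(n); cv2.imwrite(f"pics/{n}0.png",c["img"][:,:,::-1])
    print(n,[ (k,np.round(v,4).tolist() if not isinstance(v,str) else v) for k,v in c.items() if k!="img"])
E
```

```text
pics
time_s 0.0
q [ 1.0777  0.1815  1.608  -0.      1.3538 -0.2063]
dq [ 0.0017  0.0012 -0.0008  0.0003 -0.0004 -0.001 ]
joint_efforts [-2.10000e-03 -4.44863e+01 -3.51339e+01 -6.00000e-04  9.30000e-03
  0.00000e+00]
eef_pos [0.1624 0.551  0.2304]
eef_rot [-3.000e-04  1.429e-01  9.897e-01 -8.000e-04]
wrist_force [ 0.4153 -0.6765 -0.4604]
torque [0.0634 0.03   0.0096]
opening 1.0049
scene [('K', [[487.4013, 0.0, 326.0227], [0.0, 487.4013, 204.7077], [0.0, 0.0, 1.0]]), ('eye', [1.3414, 0.0895, 1.1384]), ('orientation', [0.6323, 0.2114, 0.2435, 0.7044])]
top [('K', [[392.6607, 0.0, 322.8886], [0.0, 392.6607, 198.7165], [0.0, 0.0, 1.0]]), ('eye', [0.414, 0.0013, 0.9847]), ('orientation', [-0.6981, -0.0602, 0.0497, 0.7118])]
wrist [('K', [[306.0913, 0.0, 321.3525], [0.0, 306.0913, 195.2496], [0.0, 0.0, 1.0]]), ('eye', [0.0857, 0.5738, 0.3717]), ('orientation', [0.7907, -0.1272, -0.0941, 0.5914])]
```

View pics/scene0.png

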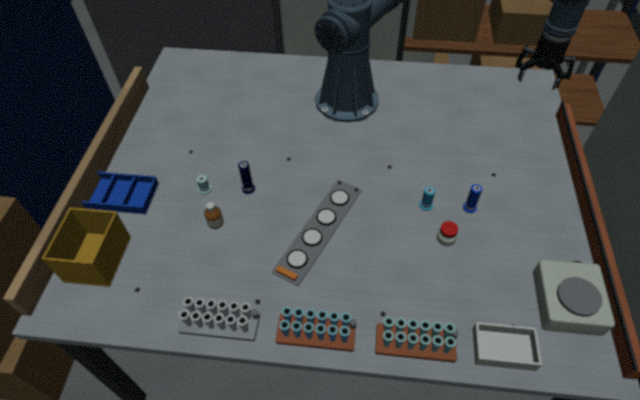

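View pics/top0.png

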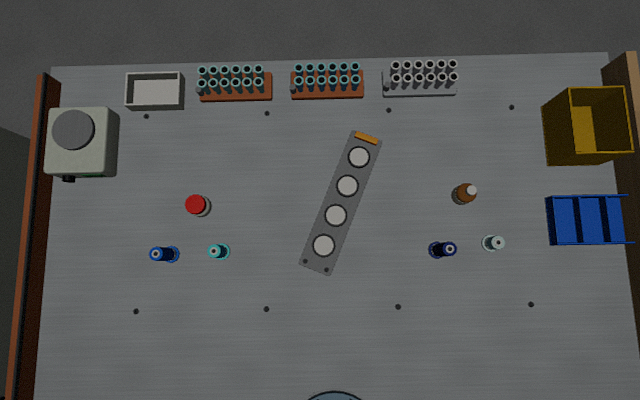

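View pics/wrist0.png

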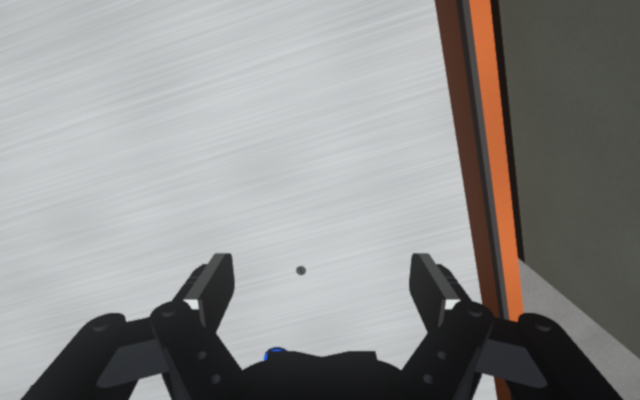

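```bash
cat > h.py <<'E'
import numpy as np, cv2
from scipy.spatial.transform import Rotation as Ro
def R(q): return Ro.from_quat([q[1],q[2],q[3],q[0]]).as_matrix()
def ray(c,px):
    d=np.linalg.inv(c["K"])@np.array([px[0],px[1],1.]); d=R(c["orientation"])@np.array([d[0],-d[1],-d[2]])
    return np.array(c["eye"]),d/np.linalg.norm(d)
def onz(c,px,z):
    e,d=ray(c,px); return e+d*(z-e[2])/d[2]
def proj(c,P):
    p=R(c["orientation"]).T@(np.array(P)-c["eye"]); p=np.array([p[0],-p[1],-p[2]]); u=c["K"]@p; return u[:2]/u[2]
def crop(img,x0,x1,y0,y1,s,name): cv2.imwrite(name,cv2.resize(img[y0:y1,x0:x1,::-1],None,fx=s,fy=s,interpolation=cv2.INTER_CUBIC))
E
python3 - <<'E'
from bench import ctrl
from h import *
c=ctrl.camera("top"); np.save("top0.npy",c,allow_pickle=True); s=ctrl.camera("scene"); np.save("scene0.npy",s,allow_pickle=True)
print(c.keys())
a=c["img"]
tiles=[cv2.resize(a[225:275,x0:x0+100,::-1],None,fx=4,fy=4,interpolation=cv2.INTER_CUBIC) for x0 in (140,420)]
b=s["img"]
t2=[cv2.resize(b[y0:y0+50,x0:x0+100,::-1],None,fx=4,fy=4,interpolation=cv2.INTER_CUBIC) for x0,y0 in ((405,170),(180,150))]
cv2.imwrite("pics/m1.png",np.vstack([np.hstack(tiles),np.hstack(t2)]))
# seats white discs
def blobs(img,mask,amin,amax):
    n,l,st,ce=cv2.connectedComponentsWithStats(mask.astype(np.uint8))
    return [(ce[i].round(1).tolist(),int(st[i,4])) for i in range(1,n) if amin<=st[i,4]<=amax]
for cc,nm,roi in ((c,"top",(290,120,390,280)),(s,"scene",(270,175,370,290))):
    h=cv2.cvtColor(cc["img"],cv2.COLOR_RGB2HSV); x0,y0,x1,y1=roi
    v=np.zeros(h.shape[:2],bool); v[y0:y1,x0:x1]=1
    m=v&(h[...,2]>185)&(h[...,1]<50)
    print(nm,blobs(cc["img"],m,60,900),np.percentile(h[y0:y1,x0:x1,2],[50,90,99]))
    for b_,A in blobs(cc["img"],m,60,900): print(onz(cc,b_,.018).round(4))
E
```

```text
dict_keys(['img', 'K', 'eye', 'orientation'])
top [] [106. 112. 147.]
scene [] [118. 124. 156.]
```

View pics/m1.png

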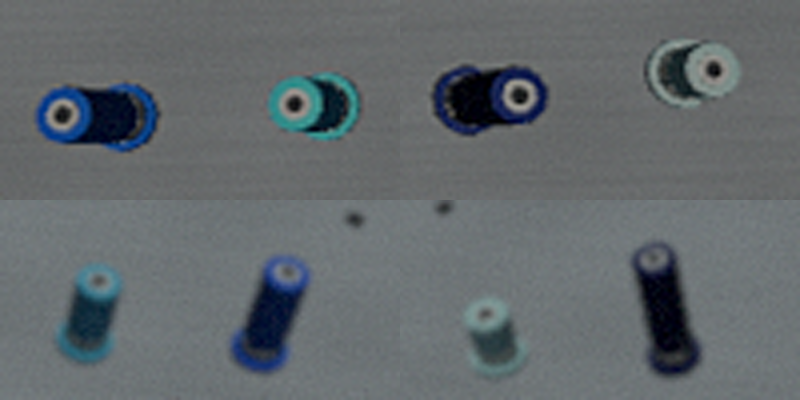

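Run:
```python
from h import *
c=np.load("top0.npy",allow_pickle=True).item(); s=np.load("scene0.npy",allow_pickle=True).item()
def blobs(mask,amin,amax):
    n,l,st,ce=cv2.connectedComponentsWithStats(mask.astype(np.uint8))
    return [(ce[i].round(2).tolist(),int(st[i,4])) for i in range(1,n) if amin<=st[i,4]<=amax]
for cc,nm,roi in ((c,"top",(290,120,390,280)),(s,"scene",(270,175,370,290))):
    g=cv2.cvtColor(cc["img"],cv2.COLOR_RGB2GRAY); x0,y0,x1,y1=roi
    h=cv2.cvtColor(cc["img"],cv2.COLOR_RGB2HSV)
    v=np.zeros(g.shape,bool); v[y0:y1,x0:x1]=1
    P=[]
    for b_,A in blobs(v&(g>(130 if nm=="top" else 138)),60,900): 
        p=onz(cc,b_,.018);P.append(p); print(nm,b_,A,p.round(4))
    P=np.array(P); 
    if len(P)==4: print("spacing",np.linalg.norm(np.diff(P,axis=0),axis=1).round(4),"ang",np.arctan2(*(P[-1]-P[0])[[1,0]]))
    for b_,A in blobs(v&(h[...,1]>130)&(h[...,0]<25),20,900): print("stop",b_,A,onz(cc,b_,.026).round(4))
tops={1:(498,241.9,.05),2:(213.4,250.4,.07),3:(155.1,253.1,.09),4:(449.6,248.6,.11)}
g=255-cv2.cvtColor(c["img"],cv2.COLOR_RGB2GRAY).astype(float)
for i,(x,y,z) in tops.items():
    xi,yi=int(round(x)),int(round(y)); w=g[yi-2:yi+3,xi-2:xi+3]; w=np.clip(w-np.median(w),0,None); yy,xx=np.mgrid[yi-2:yi+3,xi-2:xi+3]
    px=((w*xx).sum()/w.sum(),(w*yy).sum()/w.sum())
    print(i,np.round(px,2),onz(c,px,z).round(4),"scene proj",proj(s,onz(c,px,z)).round(1))
print("tcp0 base")
for n,px,z in (("red",(195,204),.055),("amber",(472,190),.085)): print(n,onz(c,px,z).round(3))
```

```text
top [358.43, 156.22] 237 [ 0.6729 -0.0776  0.018 ]
top [346.99, 185.19] 244 [ 0.5989 -0.0466  0.018 ]
top [335.26, 214.75] 255 [ 0.5251 -0.0155  0.018 ]
top [323.25, 245.03] 264 [0.4512 0.0156 0.018 ]
spacing [0.0802 0.0801 0.0802] ang 2.7438825799979876
stop [365.86, 137.54] 160 [ 0.719  -0.0972  0.026 ]
scene [339.18, 196.77] 120 [0.4512 0.0175 0.018 ]
scene [325.86, 215.93] 135 [ 0.5247 -0.0136  0.018 ]
scene [311.69, 236.38] 146 [ 0.5984 -0.0448  0.018 ]
scene [296.59, 257.98] 165 [ 0.6717 -0.0761  0.018 ]
spacing [0.0798 0.0801 0.0796] ang -0.4015441462631272
stop [286.27, 272.56] 126 [ 0.7231 -0.0951  0.026 ]
1 [498.06 242.04] [ 0.4492 -0.3961  0.05  ] scene proj [199.9 178.2]
2 [213.17 250.63] [0.4411 0.2705 0.07  ] scene proj [428.8 189.7]
3 [155.13 253.36] [0.4368 0.397  0.09  ] scene proj [475.9 187.6]
4 [449.56 248.59] [ 0.4346 -0.2634  0.11  ] scene proj [242.  164.2]
tcp0 base
red [0.554 0.322 0.055]
amber [ 0.569 -0.332  0.085]
```

>>> apply_moves(
  plan=[
    {"translation": [-0.02,-0.004,0],"angular": [0,0,0.113],"hand": 0.085},
    {"translation": [-0.048,-0.009,0],"angular": [0,0,0],"hand": 0.085},
    {"translation": [-0.05,-0.01,0],"angular": [0,0,0],"hand": 0.085},
    {"translation": [-0.05,-0.01,0],"angular": [0,0,0],"hand": 0.085},
    {"translation": [-0.05,-0.01,0],"angular": [0,0,0],"hand": 0.085},
    {"translation": [-0.05,-0.01,0],"angular": [0,0,0],"hand": 0.085},
    {"translation": [-0.05,-0.01,0],"angular": [0,0,0],"hand": 0.085},
    {"translation": [-0.05,-0.01,0],"angular": [0,0,0],"hand": 0.085},
    {"translation": [-0.05,-0.01,0],"angular": [0,0,0],"hand": 0.085},
    {"translation": [-0.02,0,0],"angular": [0,0,0],"hand": 0.085},
  ],
)

```text
time_s: 1.5
eef_pos: [0.537, 0.3046, 0.231]
eef_rot: [0.0, 0.2, 0.98, -0.0]
wrist_force: [-0.3, 0.3, -0.5]
opening: 0.997
```

Run:
```python
from bench import ctrl
from h import *
w=ctrl.camera("wrist"); cv2.imwrite("pics/w1.png",w["img"][:,:,::-1])
o=ctrl.get_obs(); np.save("w1.npy",dict(w,**o),allow_pickle=True)
print(o["time_s"],o["eef_pos"],o["eef_rot"],w["eye"],w["orientation"],(R(w["orientation"])@[0,0,-1]).round(3))
for P in ([.4411,.2705,.07],[.4368,.397,.09]): print(proj(w,P))
```

```text
1.55 [0.53807502 0.30434769 0.23098682] [ 4.79986006e-04  2.00159146e-01  9.79763268e-01 -1.55417225e-04] [0.46326849 0.33591869 0.3721898 ] [ 0.82368994 -0.13225523 -0.08716291  0.5444686 ] [ 0.288 -0.123 -0.95 ]
[248.46565577 100.30253919]
[376.95591371  32.91742616]
```

View pics/w1.png

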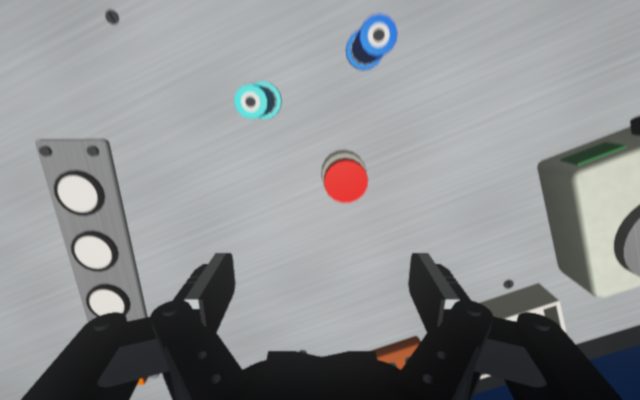

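```bash
cat >> h.py <<'E'
def dot(c,px,r=5):
    g=255-cv2.cvtColor(c["img"],cv2.COLOR_RGB2GRAY).astype(float); xi,yi=int(round(px[0])),int(round(px[1]))
    w=g[yi-r:yi+r+1,xi-r:xi+r+1]; yy,xx=np.mgrid[yi-r:yi+r+1,xi-r:xi+r+1]
    w=w*((xx-xi)**2+(yy-yi)**2<=r*r); w=np.clip(w-130,0,None)
    return ((w*xx).sum()/w.sum(),(w*yy).sum()/w.sum())
def seats(c,roi,thr=190,amin=300):
    g=cv2.cvtColor(c["img"],cv2.COLOR_RGB2GRAY); x0,y0,x1,y1=roi
    m=np.zeros(g.shape,np.uint8); m[y0:y1,x0:x1]=(g>thr)[y0:y1,x0:x1]
    n,l,st,ce=cv2.connectedComponentsWithStats(m); out=[]
    for i in range(1,n):
        if st[i,4]>=amin:
            k=cv2.findContours((l==i).astype(np.uint8),cv2.RETR_EXTERNAL,cv2.CHAIN_APPROX_NONE)[0][0]
            out.append((ce[i].round(2),cv2.fitEllipse(k)[0],st[i,4],st[i,:4].tolist()))
    return out
E
python3 - <<'E'
from h import *
w=np.load("w1.npy",allow_pickle=True).item()
for n,px,z in ((2,(250,101),.07),(3,(378,35),.09)):
    d=dot(w,px); print(n,np.round(d,2),onz(w,d,z).round(4))
for s in seats(w,(40,150,125,280)): print(s,onz(w,s[0],.018).round(4))
E
```

```text
2 [250.   101.42] [0.4426 0.2714 0.07  ]
3 [378.17  34.71] [0.4384 0.3975 0.09  ]
(array([ 77.11, 193.33]), (77.10890197753906, 193.32666015625), np.int32(1037), [58, 176, 39, 36]) [0.4519 0.0177 0.018 ]
(array([ 92.64, 251.94]), (92.64265441894531, 251.9434051513672), np.int32(852), [75, 237, 36, 31]) [ 0.5255 -0.0134  0.018 ]
```

>>> apply_moves(
  plan=[
    {"translation": [0.02,-0.018,0.02],"angular": [0,0,0],"hand": 0.085},
    {"translation": [0.03,-0.027,0.04],"angular": [0,0,0],"hand": 0.085},
    {"translation": [0.025,-0.023,0.04],"angular": [0,0,0],"hand": 0.085},
    {"translation": [0,0,0.02],"angular": [0,0,0],"hand": 0.085},
    {"translation": [0,0,0],"angular": [0,0,0],"hand": 0.085},
  ],
)

```text
time_s: 2.17
eef_pos: [0.437, 0.2735, 0.1099]
eef_rot: [-0.002, 0.198, 0.98, -0.001]
wrist_force: [0.5, -0.4, 0.7]
opening: 0.996
```

```bash
cat >> h.py <<'E'
def tgt(o,P):
    M=R(o["eef_rot"]); d=np.array(P)-o["eef_pos"]; return (M.T@d).round(4)
def look(ctrl,name):
    w=ctrl.camera("wrist"); cv2.imwrite(f"pics/{name}.png",w["img"][:,:,::-1]); o=ctrl.get_obs(); w=dict(w,**o); np.save(name+".npy",w,allow_pickle=True)
    print("t",round(o["time_s"],2),"pos",np.round(o["eef_pos"],4),"rot",np.round(o["eef_rot"],4),"F",np.round(o["wrist_force"],1),"open",round(float(o["opening"]),3)); return w
E
python3 - <<'E'
from bench import ctrl
from h import *
w=look(ctrl,"w2"); print("togo",tgt(w,[.4424,.2712,.022])); print(proj(w,[.4424,.2712,.07]))
E
```

```text
t 2.23 pos [0.4386 0.2739 0.1114] rot [-4.000e-04  1.980e-01  9.802e-01 -1.000e-04] F [-0.3 -0.5  0.5] open 0.996
togo [-0.0046 -0.001   0.0894]
[321.51363427 233.87446918]
```

View pics/w2.png

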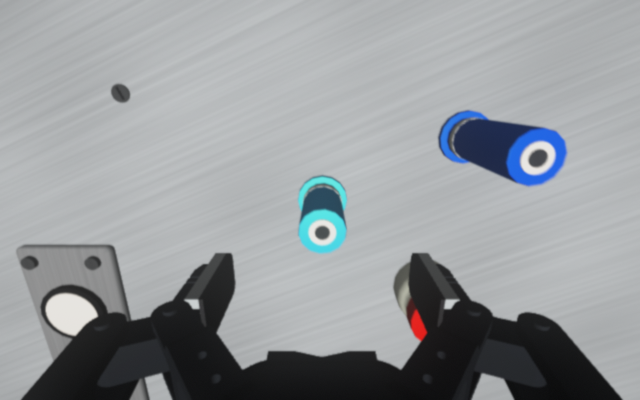

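>>> apply_moves(
  plan=[
    {"translation": [-0.0025,-0.0005,0.02],"angular": [0,0,0],"hand": 0.085},
    {"translation": [-0.002,-0.0005,0.03],"angular": [0,0,0],"hand": 0.085},
    {"translation": [0,0,0.025],"angular": [0,0,0],"hand": 0.085},
    {"translation": [0,0,0.014],"angular": [0,0,0],"hand": 0.085},
    {"translation": [0,0,0],"angular": [0,0,0],"hand": 0.085},
    {"translation": [0,0,0],"angular": [0,0,0],"hand": 0.085},
  ],
)

```text
time_s: 2.98
eef_pos: [0.4442, 0.271, 0.0235]
eef_rot: [0.001, 0.198, 0.98, 0.001]
wrist_force: [1.0, -0.6, 0.3]
opening: 0.997
```

Run:
```python
from bench import ctrl
from h import *
w=look(ctrl,"w3"); print("togo",tgt(w,[.4424,.2712,.022])); print(proj(w,[.4424,.2712,.07]))
```

```text
t 3.02 pos [0.4443 0.2709 0.0236] rot [1.000e-03 1.985e-01 9.801e-01 6.000e-04] F [0.3 0.4 0.2] open 1.0
togo [ 0.0019 -0.0005  0.0016]
[320.50745415 315.18321545]
```

View pics/w3.png

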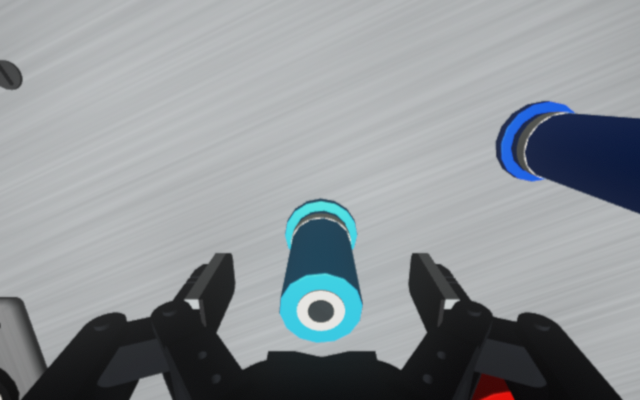

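>>> apply_moves(
  plan=[
    {"translation": [0.0025,0,0.001],"angular": [0,0,0],"hand": 0.085},
    {"translation": [0,0,0],"angular": [0,0,0],"hand": 0.03},
    {"translation": [0,0,0],"angular": [0,0,0],"hand": 0.02},
    {"translation": [0,0,0],"angular": [0,0,0],"hand": 0.02},
    {"translation": [0,0,0],"angular": [0,0,0],"hand": 0.02},
    {"translation": [0,0,0],"angular": [0,0,0],"hand": 0.02},
    {"translation": [0,0,0],"angular": [0,0,0],"hand": 0.02},
  ],
)

```text
time_s: 3.9
eef_pos: [0.4412, 0.2715, 0.0216]
eef_rot: [0.0, 0.199, 0.98, 0.0]
wrist_force: [-0.0, -0.1, 3.0]
opening: 0.363
```

Run:
```python
from bench import ctrl
from h import *
w=look(ctrl,"w4"); print(proj(w,[.4424,.2712,.07]),dot(w,(321,306),12))
```

```text
t 3.95 pos [0.4412 0.2715 0.0216] rot [3.000e-04 1.986e-01 9.801e-01 1.000e-04] F [-0.5 -0.3  3.8] open 0.359
[322.1717731  325.35939588] (np.float64(321.0308982035928), np.float64(314.3997604790419))
```

View pics/w4.png

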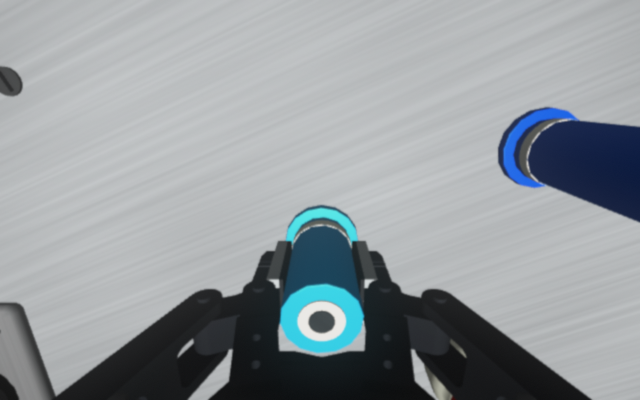

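>>> apply_moves(
  plan=[
    {"translation": [0,0,-0.02],"angular": [0,0,0],"hand": 0.02},
    {"translation": [0,0,-0.045],"angular": [0,0,0],"hand": 0.02},
    {"translation": [0,0,-0.05],"angular": [0,0,0],"hand": 0.02},
    {"translation": [-0.02,-0.012,-0.045],"angular": [0,0,0],"hand": 0.02},
    {"translation": [-0.039,-0.024,-0.02],"angular": [0,0,0],"hand": 0.02},
    {"translation": [-0.045,-0.028,0],"angular": [0,0,0],"hand": 0.02},
    {"translation": [-0.045,-0.028,0],"angular": [0,0,0],"hand": 0.02},
    {"translation": [-0.045,-0.028,0],"angular": [0,0,0],"hand": 0.02},
    {"translation": [-0.045,-0.028,0],"angular": [0,0,0],"hand": 0.02},
    {"translation": [-0.045,-0.028,0],"angular": [0,0,0],"hand": 0.02},
  ],
)

```text
time_s: 5.2
eef_pos: [0.6343, -0.0027, 0.2004]
eef_rot: [-0.001, 0.199, 0.98, 0.0]
wrist_force: [0.2, 0.1, -1.0]
opening: 0.362
```

>>> apply_moves(
  plan=[
    {"translation": [-0.045,-0.028,0],"angular": [0,0,0],"hand": 0.02},
    {"translation": [-0.035,-0.02,0],"angular": [0,0,0],"hand": 0.02},
    {"translation": [-0.015,-0.008,0],"angular": [0,0,0],"hand": 0.02},
    {"translation": [0,0,0],"angular": [0,0,0],"hand": 0.02},
    {"translation": [0,0,0],"angular": [0,0,0],"hand": 0.02},
  ],
)

```text
time_s: 5.82
eef_pos: [0.6989, -0.0889, 0.2005]
eef_rot: [-0.001, 0.198, 0.98, 0.0]
wrist_force: [1.1, -0.2, -1.1]
opening: 0.36
```

Run:
```python
from bench import ctrl
from h import *
a=np.load("w4.npy",allow_pickle=True).item()
P=onz(a,(321.3,321),.07); print("grip offset tool", R(a["eef_rot"]).T@(P-a["eef_pos"]))
w=look(ctrl,"w5")
for s in seats(w,(0,0,640,330)): print(s,onz(w,s[0],.018).round(4))
```

```text
grip offset tool [ 0.00071651 -0.00011245 -0.04843644]
t 5.88 pos [ 0.699  -0.0887  0.2008] rot [-6.000e-04  1.981e-01  9.802e-01  2.000e-04] F [ 0.7  0.4 -0.9] open 0.359
(array([38.98, 25.76]), (32.204246520996094, 29.064556121826172), np.int32(762), [0, 0, 94, 52]) [ 0.4647 -0.279   0.018 ]
(array([288.  , 145.38]), (282.01251220703125, 147.2332763671875), np.int32(136451), [0, 0, 640, 330]) [ 0.6582 -0.1101  0.018 ]
(array([322.49,  62.42]), (322.48211669921875, 62.42695999145508), np.int32(1955), [299, 37, 48, 52]) [ 0.5979 -0.0452  0.018 ]
(array([322.4 , 144.39]), (322.4103088378906, 144.39825439453125), np.int32(1538), [301, 123, 44, 44]) [ 0.6713 -0.0762  0.018 ]
(array([320.61, 215.84]), (321.2008972167969, 228.16897583007812), np.int32(361), [294, 209, 55, 18]) [ 0.7454 -0.1095  0.018 ]
(array([321.47, 314.57]), (321.43359375, 317.8739318847656), np.int32(765), [297, 301, 50, 29]) [ 0.8706 -0.1613  0.018 ]
```

View pics/w5.png

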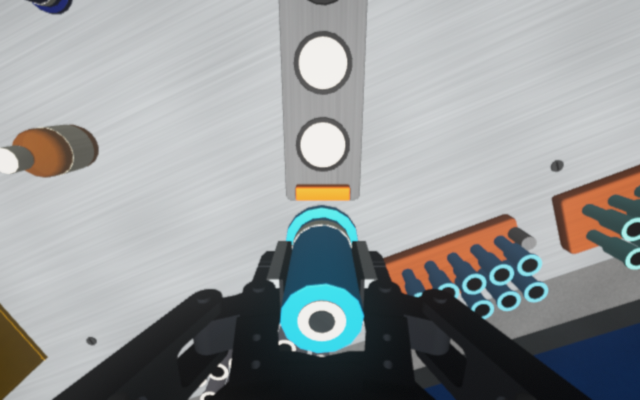

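>>> apply_moves(
  plan=[
    {"translation": [0.02,0,0],"angular": [0,0,0],"hand": 0.02},
    {"translation": [0.04,0.001,0],"angular": [0,0,0],"hand": 0.02},
    {"translation": [0.035,0,0.02],"angular": [0,0,0],"hand": 0.02},
    {"translation": [0.014,0,0.04],"angular": [0,0,0],"hand": 0.02},
    {"translation": [0,0,0.05],"angular": [0,0,0],"hand": 0.02},
    {"translation": [0,0,0.03],"angular": [0,0,0],"hand": 0.02},
    {"translation": [0,0,0],"angular": [0,0,0],"hand": 0.02},
    {"translation": [0,0,0],"angular": [0,0,0],"hand": 0.02},
  ],
)

```text
time_s: 6.88
eef_pos: [0.6006, -0.0462, 0.0629]
eef_rot: [0.001, 0.198, 0.98, -0.0]
wrist_force: [0.2, 0.3, 0.1]
opening: 0.364
```

Run:
```python
from bench import ctrl
from h import *
w=look(ctrl,"w6"); print(tgt(w,[.5989,-.0453,.0405]))
for s in seats(w,(240,0,400,330)): print(s[0],s[2],onz(w,s[0],.018).round(4))
```

```text
t 6.92 pos [ 0.6011 -0.0465  0.0634] rot [ 1.700e-03  1.983e-01  9.801e-01 -1.000e-04] F [0.4 0.1 0.3] open 0.361
[0.0025 0.0002 0.0229]
[247.64 178.46] 3487 [ 0.5551 -0.0774  0.018 ]
[321.44  88.49] 5440 [ 0.5239 -0.0139  0.018 ]
[393.25 163.15] 1918 [0.5813 0.0101 0.018 ]
[321.36 200.93] 1383 [ 0.5869 -0.0405  0.018 ]
[321.35 314.62] 739 [ 0.6685 -0.0749  0.018 ]
```

View pics/w6.png

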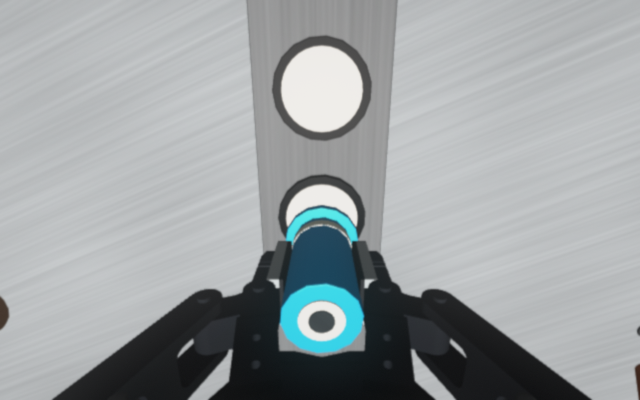

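>>> apply_moves(
  plan=[
    {"translation": [0.003,0,0.008],"angular": [0,0,0],"hand": 0.02},
    {"translation": [0,0,0.008],"angular": [0,0,0],"hand": 0.02},
    {"translation": [0,0,0.004],"angular": [0,0,0],"hand": 0.02},
    {"translation": [0,0,0],"angular": [0,0,0],"hand": 0.02},
    {"translation": [0,0,0],"angular": [0,0,0],"hand": 0.02},
  ],
)

```text
time_s: 7.55
eef_pos: [0.5971, -0.0454, 0.0414]
eef_rot: [0.0, 0.199, 0.98, -0.0]
wrist_force: [-0.0, -0.9, -0.6]
opening: 0.361
```

Run:
```python
from bench import ctrl
from h import *
w=look(ctrl,"w7"); print(tgt(w,[.5989,-.0453,.0405]))
for s in seats(w,(270,0,370,160)): print(s[0],s[2],onz(w,s[0],.018).round(4), "rel", tgt(w,onz(w,s[0],.018)))
```

```text
t 7.6 pos [ 0.5971 -0.0454  0.0414] rot [ 2.000e-04  1.986e-01  9.801e-01 -0.000e+00] F [ 0.9 -1.1 -1.7] open 0.364
[-0.0016  0.0008  0.0009]
[322.56  94.66] 6814 [ 0.5236 -0.0138  0.018 ] rel [0.0801 0.0005 0.0234]
```

View pics/w7.png

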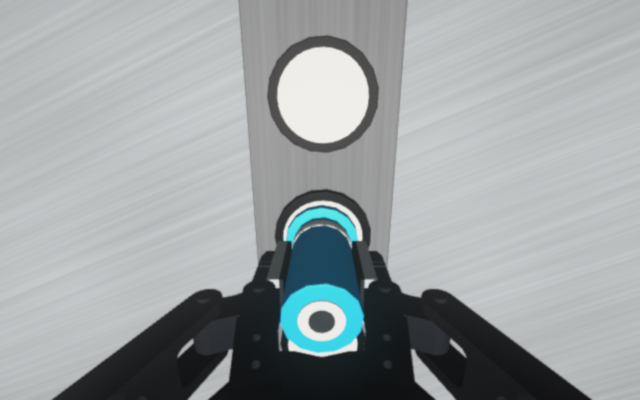

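>>> apply_moves(
  plan=[
    {"translation": [0,0,0.001],"angular": [0,0,0],"hand": 0.02},
    {"translation": [0,0,0],"angular": [0,0,0],"hand": 0.02},
    {"translation": [0,0,0],"angular": [0,0,0],"hand": 0.04},
    {"translation": [0,0,0],"angular": [0,0,0],"hand": 0.07},
    {"translation": [0,0,0],"angular": [0,0,0],"hand": 0.085},
    {"translation": [0,0,0],"angular": [0,0,0],"hand": 0.085},
    {"translation": [0,0,0],"angular": [0,0,0],"hand": 0.085},
  ],
)

```text
time_s: 8.48
eef_pos: [0.5969, -0.0453, 0.0403]
eef_rot: [-0.0, 0.199, 0.98, 0.0]
wrist_force: [0.7, -1.1, -0.1]
opening: 0.995
```

Run:
```python
from bench import ctrl
from h import *
w=look(ctrl,"w8")
for s in seats(w,(270,0,370,160)): print(s[0],s[2],"rel", tgt(w,onz(w,s[0],.018)))
```

```text
t 8.53 pos [ 0.5969 -0.0453  0.0403] rot [-0.      0.1986  0.9801 -0.    ] F [-0.6 -0.  -0.3] open 0.996
[322.56  94.94] 6881 rel [0.0798 0.0005 0.0223]
```

View pics/w8.png

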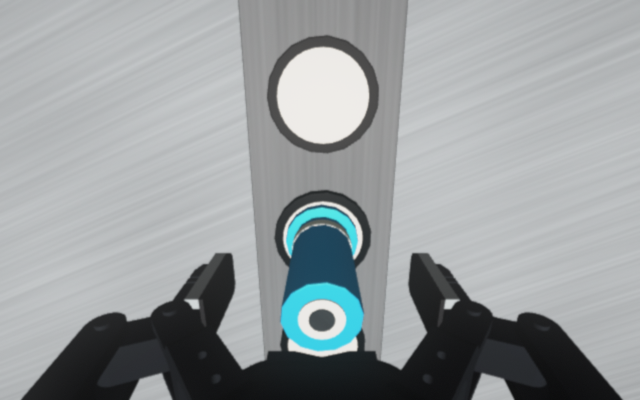

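>>> apply_moves(
  plan=[
    {"translation": [0,0,-0.02],"angular": [0,0,0],"hand": 0.085},
    {"translation": [0,0,-0.05],"angular": [0,0,0],"hand": 0.085},
    {"translation": [0,0,-0.055],"angular": [0,0,0],"hand": 0.085},
    {"translation": [-0.005,-0.025,-0.045],"angular": [0,0,0],"hand": 0.085},
    {"translation": [-0.01,-0.05,-0.01],"angular": [0,0,0],"hand": 0.085},
    {"translation": [-0.012,-0.055,0],"angular": [0,0,0],"hand": 0.085},
    {"translation": [-0.012,-0.055,0],"angular": [0,0,0],"hand": 0.085},
    {"translation": [-0.012,-0.055,0],"angular": [0,0,0],"hand": 0.085},
    {"translation": [-0.01,-0.05,0],"angular": [0,0,0],"hand": 0.085},
    {"translation": [-0.004,-0.035,0],"angular": [0,0,0],"hand": 0.085},
  ],
)

```text
time_s: 9.78
eef_pos: [0.5296, -0.3725, 0.222]
eef_rot: [0.001, 0.199, 0.98, -0.001]
wrist_force: [0.3, 0.2, 0.5]
opening: 0.993
```

>>> apply_moves(
  plan=[
    {"translation": [0,0,0],"angular": [0,0,0],"hand": 0.085},
    {"translation": [0,0,0],"angular": [0,0,0],"hand": 0.085},
  ],
)

```text
time_s: 10.02
eef_pos: [0.5305, -0.3695, 0.2212]
eef_rot: [0.0, 0.199, 0.98, 0.0]
wrist_force: [1.2, -0.5, 0.1]
opening: 0.992
```

Run:
```python
from bench import ctrl
from h import *
w=look(ctrl,"w9")
for P in ([.4492,-.3961,.05],[.4346,-.2634,.11]): print(proj(w,P))
```

```text
t 10.07 pos [ 0.5307 -0.369   0.221 ] rot [3.000e-04 1.982e-01 9.802e-01 1.000e-04] F [-0.2  0.6  0.2] open 0.996
[264.42489042 111.01904273]
[403.95130028  23.18239311]
```

View pics/w9.png

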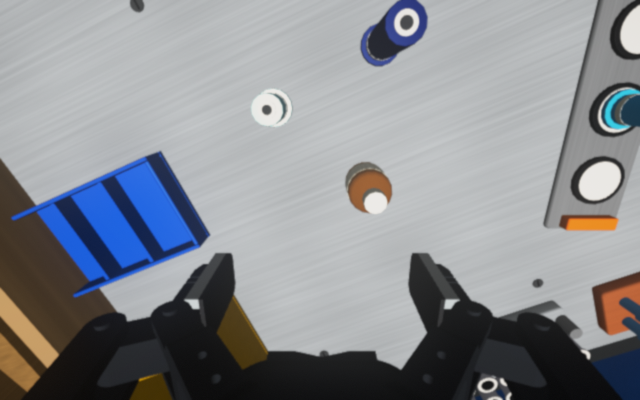

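Run:
```python
from h import *
w=np.load("w9.npy",allow_pickle=True).item()
for n,px,z in ((1,(267,110),.05),(4,(406,22),.11)):
    d=dot(w,px); P=onz(w,d,z); print(n,np.round(d,2),P.round(4),tgt(w,P))
for px in ((208,238),(160,153)): print(onz(w,px,.03).round(3))
print("amber",onz(w,(375,203),.085).round(3))
```

```text
1 [266.27 109.36] [ 0.4485 -0.3937  0.05  ] [ 0.0662 -0.0548  0.171 ]
4 [406.01  22.01] [ 0.4345 -0.2618  0.11  ] [0.1304 0.0614 0.111 ]
[ 0.554 -0.527  0.03 ]
[ 0.444 -0.525  0.03 ]
amber [ 0.568 -0.329  0.085]
```

>>> apply_moves(
  plan=[
    {"translation": [0.02,-0.015,0.02],"angular": [0,0,0],"hand": 0.085},
    {"translation": [0.03,-0.025,0.045],"angular": [0,0,0],"hand": 0.085},
    {"translation": [0.016,-0.015,0.045],"angular": [0,0,0],"hand": 0.085},
    {"translation": [0,0,0.02],"angular": [0,0,0],"hand": 0.085},
    {"translation": [0,0,0],"angular": [0,0,0],"hand": 0.085},
    {"translation": [0,0,0],"angular": [0,0,0],"hand": 0.085},
  ],
)

```text
time_s: 10.82
eef_pos: [0.45, -0.3954, 0.0923]
eef_rot: [0.001, 0.198, 0.98, -0.001]
wrist_force: [0.4, -0.1, -0.4]
opening: 0.998
```

Run:
```python
from bench import ctrl
from h import *
w=look(ctrl,"w10"); print(proj(w,[.4485,-.3937,.05]))
```

```text
t 10.88 pos [ 0.45   -0.3956  0.0925] rot [ 0.0015  0.1978  0.9802 -0.0012] F [-0.5  0.  -0.3] open 0.995
[323.14616025 220.82258418]
```

View pics/w10.png

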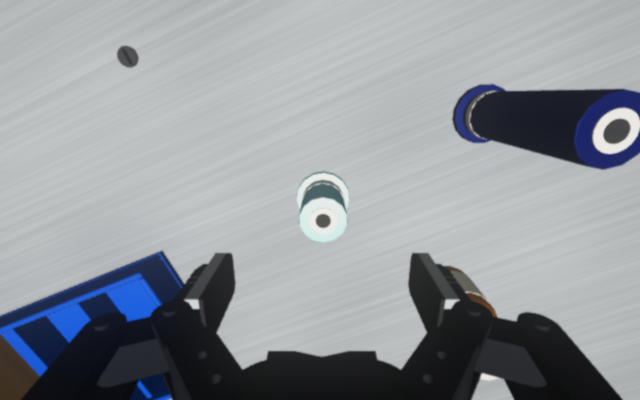

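>>> apply_moves(
  plan=[
    {"translation": [0.002,0.001,0.02],"angular": [0,0,0],"hand": 0.085},
    {"translation": [0,0,0.03],"angular": [0,0,0],"hand": 0.085},
    {"translation": [0,0,0.02],"angular": [0,0,0],"hand": 0.085},
    {"translation": [0,0,0.01],"angular": [0,0,0],"hand": 0.085},
    {"translation": [0,0,0],"angular": [0,0,0],"hand": 0.085},
    {"translation": [0,0,0],"angular": [0,0,0],"hand": 0.085},
  ],
)

```text
time_s: 11.62
eef_pos: [0.4472, -0.3939, 0.0113]
eef_rot: [0.001, 0.199, 0.98, -0.001]
wrist_force: [-0.6, 0.3, -0.4]
opening: 0.997
```

Run:
```python
from bench import ctrl
from h import *
w=look(ctrl,"w11"); print(proj(w,[.4485,-.3937,.05]),tgt(w,[.4485,-.3937,.012]),tgt(w,onz(w,dot(w,(321,282),9),.05)))
```

```text
t 11.68 pos [ 0.4472 -0.394   0.0114] rot [ 7.000e-04  1.986e-01  9.801e-01 -6.000e-04] F [0.4 0.2 1.4] open 0.995
[323.28974677 307.74711535] [-0.0011  0.0007 -0.0006] [nan nan nan]h.py:16: RuntimeWarning: invalid value encountered in scalar divide
  return ((w*xx).sum()/w.sum(),(w*yy).sum()/w.sum())
```

View pics/w11.png

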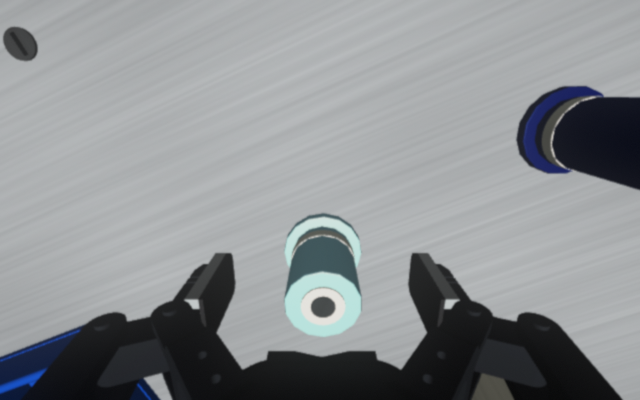

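>>> apply_moves(
  plan=[
    {"translation": [-0.001,0.0005,-0.001],"angular": [0,0,0],"hand": 0.06},
    {"translation": [0,0,0],"angular": [0,0,0],"hand": 0.03},
    {"translation": [0,0,0],"angular": [0,0,0],"hand": 0.02},
    {"translation": [0,0,0],"angular": [0,0,0],"hand": 0.02},
    {"translation": [0,0,0],"angular": [0,0,0],"hand": 0.02},
    {"translation": [0,0,0],"angular": [0,0,0],"hand": 0.02},
  ],
)

```text
time_s: 12.42
eef_pos: [0.448, -0.3935, 0.0117]
eef_rot: [0.0, 0.199, 0.98, -0.0]
wrist_force: [1.1, 0.3, 5.1]
opening: 0.362
```

Run:
```python
from bench import ctrl
from h import *
w=look(ctrl,"w12"); d=dot(w,(322,307),12); print(d,tgt(w,onz(w,d,.05)))
```

```text
t 12.47 pos [ 0.448  -0.3935  0.0117] rot [ 3.000e-04  1.986e-01  9.801e-01 -3.000e-04] F [-0.3  0.2  5.7] open 0.357
(np.float64(321.44635969141757), np.float64(305.29749276759884)) [-0.0003 -0.0001 -0.0383]
```

View pics/w12.png

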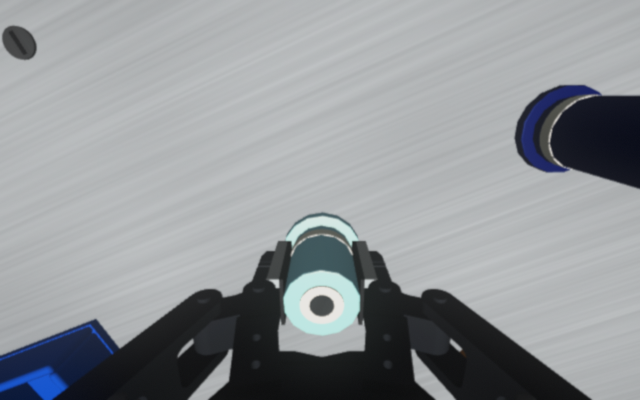

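>>> apply_moves(
  plan=[
    {"translation": [0,0,-0.02],"angular": [0,0,0],"hand": 0.02},
    {"translation": [0,0,-0.045],"angular": [0,0,0],"hand": 0.02},
    {"translation": [0,0,-0.05],"angular": [0,0,0],"hand": 0.02},
    {"translation": [-0.004,0.02,-0.03],"angular": [0,0,0],"hand": 0.02},
    {"translation": [-0.009,0.04,-0.005],"angular": [0,0,0],"hand": 0.02},
    {"translation": [-0.011,0.05,0],"angular": [0,0,0],"hand": 0.02},
    {"translation": [-0.011,0.05,0],"angular": [0,0,0],"hand": 0.02},
    {"translation": [-0.011,0.05,0],"angular": [0,0,0],"hand": 0.02},
    {"translation": [-0.011,0.05,0],"angular": [0,0,0],"hand": 0.02},
    {"translation": [-0.011,0.05,0],"angular": [0,0,0],"hand": 0.02},
  ],
)

```text
time_s: 13.72
eef_pos: [0.6317, -0.1325, 0.1622]
eef_rot: [0.0, 0.199, 0.98, -0.0]
wrist_force: [0.2, -1.2, -1.0]
opening: 0.36
```

>>> apply_moves(
  plan=[
    {"translation": [-0.009,0.042,0],"angular": [0,0,0],"hand": 0.02},
    {"translation": [-0.005,0.022,0.01],"angular": [0,0,0],"hand": 0.02},
    {"translation": [0,0.005,0.03],"angular": [0,0,0],"hand": 0.02},
    {"translation": [0,0,0.04],"angular": [0,0,0],"hand": 0.02},
    {"translation": [0,0,0.025],"angular": [0,0,0],"hand": 0.02},
    {"translation": [0,0,0],"angular": [0,0,0],"hand": 0.02},
    {"translation": [0,0,0],"angular": [0,0,0],"hand": 0.02},
  ],
)

```text
time_s: 14.6
eef_pos: [0.6713, -0.0767, 0.0574]
eef_rot: [0.001, 0.199, 0.98, -0.0]
wrist_force: [0.8, -1.1, -0.4]
opening: 0.358
```

Run:
```python
from bench import ctrl
from h import *
w=look(ctrl,"w13"); print(tgt(w,[.6715,-.0762,.0297]))
```

```text
t 14.65 pos [ 0.6718 -0.0767  0.058 ] rot [ 1.200e-03  1.988e-01  9.800e-01 -2.000e-04] F [ 0.4 -0.4  0.4] open 0.36
[0.0005 0.0004 0.0283]
```

View pics/w13.png

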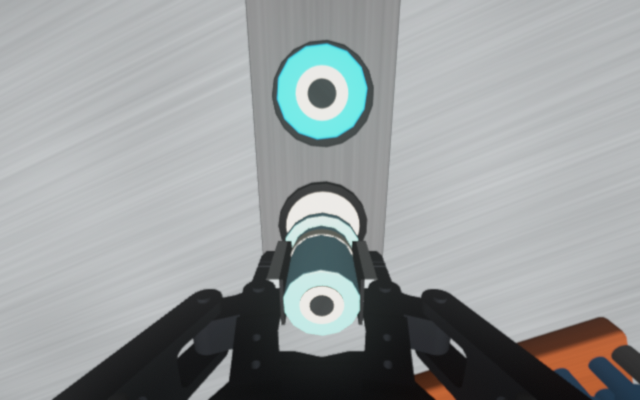

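>>> apply_moves(
  plan=[
    {"translation": [0.0005,0.0005,0.012],"angular": [0,0,0],"hand": 0.02},
    {"translation": [0,0,0.01],"angular": [0,0,0],"hand": 0.02},
    {"translation": [0,0,0.003],"angular": [0,0,0],"hand": 0.02},
    {"translation": [0,0,0],"angular": [0,0,0],"hand": 0.02},
    {"translation": [0,0,0],"angular": [0,0,0],"hand": 0.02},
  ],
)

```text
time_s: 15.28
eef_pos: [0.6708, -0.0754, 0.0315]
eef_rot: [0.0, 0.199, 0.98, -0.0]
wrist_force: [-0.4, 0.5, -1.2]
opening: 0.363
```

Run:
```python
from bench import ctrl
from h import *
w=look(ctrl,"w14"); print(tgt(w,[.6715,-.0762,.0297])); d=dot(w,(322,100),16); P=onz(w,d,.088); print(d,P,tgt(w,P))
```

```text
t 15.32 pos [ 0.6708 -0.0754  0.0316] rot [ 3.000e-04  1.986e-01  9.801e-01 -0.000e+00] F [ 0.9 -0.8  0.4] open 0.361
[-0.0009 -0.0005  0.0019]
(np.float64(320.56048993362424), np.float64(98.8661117019326)) [ 0.59788534 -0.04490176  0.088     ] [ 0.079  -0.0003 -0.0564]
```

View pics/w14.png

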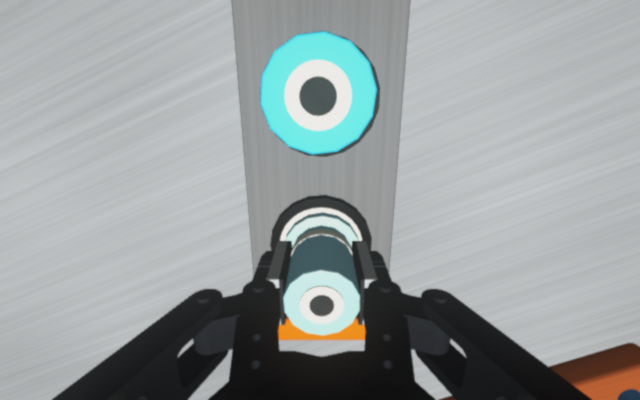

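>>> apply_moves(
  plan=[
    {"translation": [-0.0005,-0.0007,0.001],"angular": [0,0,0],"hand": 0.02},
    {"translation": [0,0,0.001],"angular": [0,0,0],"hand": 0.02},
    {"translation": [0,0,0],"angular": [0,0,0],"hand": 0.02},
    {"translation": [0,0,0],"angular": [0,0,0],"hand": 0.04},
    {"translation": [0,0,0],"angular": [0,0,0],"hand": 0.07},
    {"translation": [0,0,0],"angular": [0,0,0],"hand": 0.085},
    {"translation": [0,0,0],"angular": [0,0,0],"hand": 0.085},
    {"translation": [0,0,0],"angular": [0,0,0],"hand": 0.085},
  ],
)

```text
time_s: 16.32
eef_pos: [0.6707, -0.0761, 0.0293]
eef_rot: [-0.0, 0.199, 0.98, 0.0]
wrist_force: [0.3, 0.1, 0.2]
opening: 0.995
```

Run:
```python
from bench import ctrl
from h import *
w=look(ctrl,"w15"); print(tgt(w,[.6715,-.0762,.0297])); P=onz(w,(321.5,305),.068); print(P,tgt(w,P))
```

```text
t 16.38 pos [ 0.6707 -0.0761  0.0292] rot [-0.      0.1986  0.9801  0.    ] F [ 0.1  0.1 -0.2] open 0.997
[-0.0008  0.0002 -0.0005]
[ 0.67051473 -0.07609524  0.068     ] [ 0.0002 -0.     -0.0388]
```

View pics/w15.png

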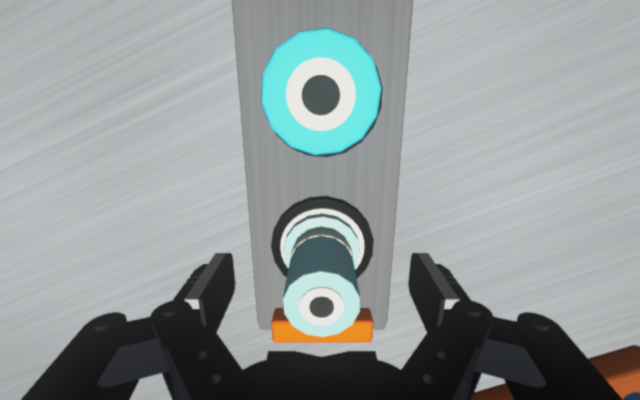

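>>> apply_moves(
  plan=[
    {"translation": [0,0,-0.02],"angular": [0,0,0],"hand": 0.085},
    {"translation": [0,0,-0.045],"angular": [0,0,0],"hand": 0.085},
    {"translation": [0,0,-0.05],"angular": [0,0,0],"hand": 0.085},
    {"translation": [0.018,0.016,-0.03],"angular": [0,0,0],"hand": 0.085},
    {"translation": [0.035,0.03,0],"angular": [0,0,0],"hand": 0.085},
    {"translation": [0.039,0.034,0],"angular": [0,0,0],"hand": 0.085},
    {"translation": [0.039,0.034,0],"angular": [0,0,0],"hand": 0.085},
    {"translation": [0.039,0.034,0],"angular": [0,0,0],"hand": 0.085},
    {"translation": [0.039,0.034,0],"angular": [0,0,0],"hand": 0.085},
    {"translation": [0.039,0.034,0],"angular": [0,0,0],"hand": 0.085},
  ],
)

```text
time_s: 17.62
eef_pos: [0.526, 0.2209, 0.1762]
eef_rot: [0.001, 0.199, 0.98, 0.0]
wrist_force: [0.9, 1.2, 0.6]
opening: 0.997
```

>>> apply_moves(
  plan=[
    {"translation": [0.039,0.034,0],"angular": [0,0,0],"hand": 0.085},
    {"translation": [0.039,0.034,0],"angular": [0,0,0],"hand": 0.085},
    {"translation": [0.039,0.034,0],"angular": [0,0,0],"hand": 0.085},
    {"translation": [0.025,0.02,0],"angular": [0,0,0],"hand": 0.085},
    {"translation": [0.008,0.008,0],"angular": [0,0,0],"hand": 0.085},
    {"translation": [0,0,0],"angular": [0,0,0],"hand": 0.085},
    {"translation": [0,0,0],"angular": [0,0,0],"hand": 0.085},
  ],
)

```text
time_s: 18.5
eef_pos: [0.4396, 0.3965, 0.1746]
eef_rot: [0.0, 0.199, 0.98, -0.0]
wrist_force: [0.2, -0.3, 0.2]
opening: 0.996
```

Run:
```python
from bench import ctrl
from h import *
w=look(ctrl,"w16"); print(tgt(w,[.4384,.3975,.035]),proj(w,[.4384,.3975,.09]))
```

```text
t 18.55 pos [0.4396 0.3964 0.1745] rot [ 2.000e-04  1.993e-01  9.799e-01 -1.000e-04] F [-0.5  0.6 -0.7] open 1.0
[0.0016 0.0006 0.1395] [322.08714542 200.36121945]
```

View pics/w16.png

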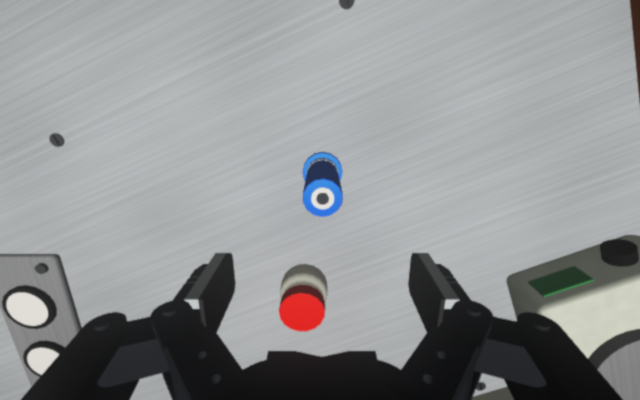

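>>> apply_moves(
  plan=[
    {"translation": [0.002,0.0005,0.02],"angular": [0,0,0],"hand": 0.085},
    {"translation": [0,0,0.045],"angular": [0,0,0],"hand": 0.085},
    {"translation": [0,0,0.045],"angular": [0,0,0],"hand": 0.085},
    {"translation": [0,0,0.022],"angular": [0,0,0],"hand": 0.085},
    {"translation": [0,0,0.007],"angular": [0,0,0],"hand": 0.085},
    {"translation": [0,0,0],"angular": [0,0,0],"hand": 0.085},
    {"translation": [0,0,0],"angular": [0,0,0],"hand": 0.085},
  ],
)

```text
time_s: 19.42
eef_pos: [0.4383, 0.3991, 0.0368]
eef_rot: [0.001, 0.199, 0.98, 0.001]
wrist_force: [-0.5, 1.5, 0.1]
opening: 0.994
```

Run:
```python
from bench import ctrl
from h import *
w=look(ctrl,"w17"); print(tgt(w,[.4384,.3975,.035]),proj(w,[.4384,.3975,.09]))
```

```text
t 19.48 pos [0.4382 0.3992 0.0368] rot [1.000e-03 1.987e-01 9.801e-01 9.000e-04] F [-0.1  0.5  0.4] open 0.992
[-0.0008 -0.0015  0.0018] [317.83776927 333.89287415]
```

View pics/w17.png

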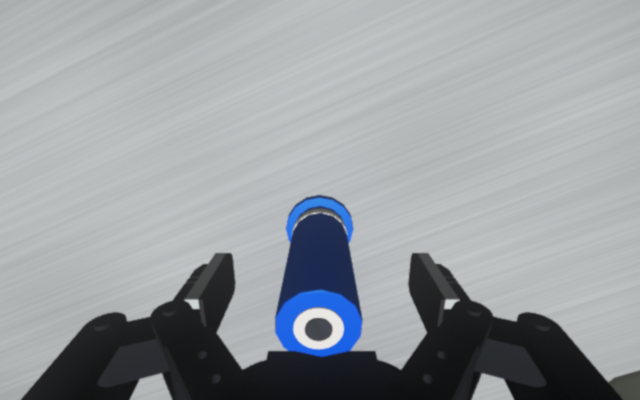

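>>> apply_moves(
  plan=[
    {"translation": [0,-0.001,0],"angular": [0,0,0],"hand": 0.06},
    {"translation": [0,0,0],"angular": [0,0,0],"hand": 0.03},
    {"translation": [0,0,0],"angular": [0,0,0],"hand": 0.02},
    {"translation": [0,0,0],"angular": [0,0,0],"hand": 0.02},
    {"translation": [0,0,0],"angular": [0,0,0],"hand": 0.02},
    {"translation": [0,0,0],"angular": [0,0,0],"hand": 0.02},
  ],
)

```text
time_s: 20.23
eef_pos: [0.437, 0.398, 0.0356]
eef_rot: [0.0, 0.199, 0.98, 0.0]
wrist_force: [-0.2, -0.4, 4.2]
opening: 0.357
```

Run:
```python
from bench import ctrl
from h import *
w=look(ctrl,"w18"); 
for r in (326,328,330,332): print(r,tgt(w,onz(w,(321.5,r),.09)))
```

```text
t 20.27 pos [0.437  0.398  0.0356] rot [2.000e-04 1.985e-01 9.801e-01 2.000e-04] F [-0.9  0.8  4.7] open 0.357
326 [ 0.0037 -0.     -0.0544]
328 [ 0.0028 -0.     -0.0544]
330 [ 0.002  -0.     -0.0544]
332 [ 0.0011 -0.     -0.0544]
```

View pics/w18.png

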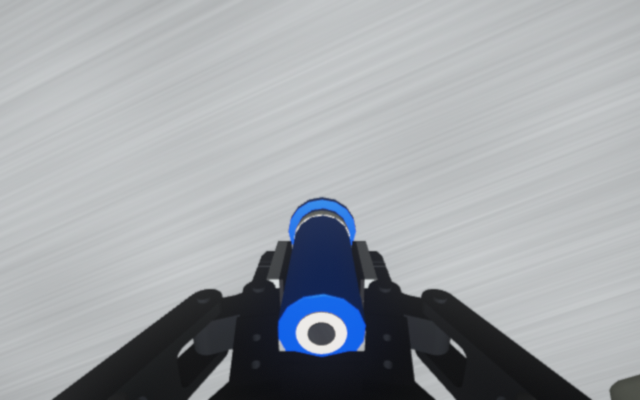

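>>> apply_moves(
  plan=[
    {"translation": [0,0,-0.02],"angular": [0,0,0],"hand": 0.02},
    {"translation": [0,0,-0.045],"angular": [0,0,0],"hand": 0.02},
    {"translation": [0,0,-0.05],"angular": [0,0,0],"hand": 0.02},
    {"translation": [-0.012,-0.017,-0.04],"angular": [0,0,0],"hand": 0.02},
    {"translation": [-0.024,-0.034,-0.01],"angular": [0,0,0],"hand": 0.02},
    {"translation": [-0.0275,-0.0395,0],"angular": [0,0,0],"hand": 0.02},
    {"translation": [-0.0275,-0.0395,0],"angular": [0,0,0],"hand": 0.02},
    {"translation": [-0.0275,-0.0395,0],"angular": [0,0,0],"hand": 0.02},
    {"translation": [-0.0275,-0.0395,0],"angular": [0,0,0],"hand": 0.02},
    {"translation": [-0.0275,-0.0395,0],"angular": [0,0,0],"hand": 0.02},
  ],
)

```text
time_s: 21.52
eef_pos: [0.4999, 0.0998, 0.2013]
eef_rot: [0.0, 0.199, 0.98, 0.0]
wrist_force: [0.0, 0.5, -0.8]
opening: 0.361
```

>>> apply_moves(
  plan=[
    {"translation": [-0.0275,-0.0395,0],"angular": [0,0,0],"hand": 0.02},
    {"translation": [-0.025,-0.036,0],"angular": [0,0,0],"hand": 0.02},
    {"translation": [-0.012,-0.016,0.01],"angular": [0,0,0],"hand": 0.02},
    {"translation": [-0.004,-0.005,0.03],"angular": [0,0,0],"hand": 0.02},
    {"translation": [0,0,0.045],"angular": [0,0,0],"hand": 0.02},
    {"translation": [0,0,0.03],"angular": [0,0,0],"hand": 0.02},
    {"translation": [0,0,0.01],"angular": [0,0,0],"hand": 0.02},
    {"translation": [0,0,0],"angular": [0,0,0],"hand": 0.02},
    {"translation": [0,0,0],"angular": [0,0,0],"hand": 0.02},
  ],
)

```text
time_s: 22.65
eef_pos: [0.5266, -0.0142, 0.0768]
eef_rot: [0.001, 0.198, 0.98, -0.0]
wrist_force: [0.3, 0.2, -1.3]
opening: 0.362
```

Run:
```python
from bench import ctrl
from h import *
w=look(ctrl,"w19"); print(tgt(w,[.5255,-.0140,.0536]))
for s in seats(w,(270,0,370,160)): print(s[0],s[2],s[3],onz(w,s[0],.018).round(4), "rel", tgt(w,onz(w,s[0],.018)))
```

```text
t 22.7 pos [ 0.5266 -0.0143  0.0768] rot [ 1.400e-03  1.984e-01  9.801e-01 -1.000e-04] F [ 0.1  0.7 -1.1] open 0.359
[ 0.0012 -0.0002  0.0232]
[320.37  89.77] 4730 [283, 50, 76, 80] [0.4501 0.0173 0.018 ] rel [ 0.0829 -0.0007  0.0586]
```

View pics/w19.png

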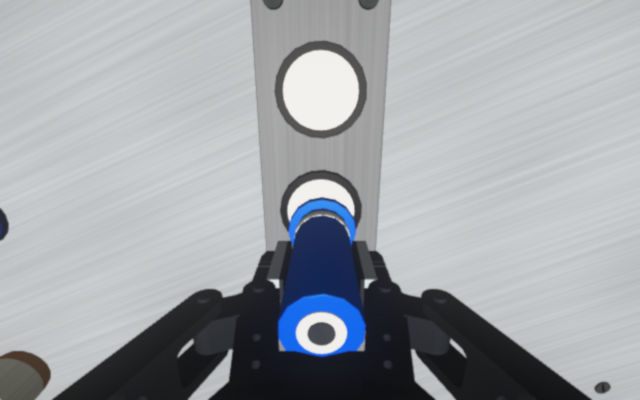

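>>> apply_moves(
  plan=[
    {"translation": [0.0018,-0.0004,0.009],"angular": [0,0,0],"hand": 0.02},
    {"translation": [0,0,0.009],"angular": [0,0,0],"hand": 0.02},
    {"translation": [0,0,0.003],"angular": [0,0,0],"hand": 0.02},
    {"translation": [0,0,0],"angular": [0,0,0],"hand": 0.02},
    {"translation": [0,0,0],"angular": [0,0,0],"hand": 0.02},
  ],
)

```text
time_s: 23.32
eef_pos: [0.5236, -0.0139, 0.0542]
eef_rot: [-0.0, 0.199, 0.98, -0.0]
wrist_force: [0.7, 1.0, -1.1]
opening: 0.356
```

Run:
```python
from bench import ctrl
from h import *
w=look(ctrl,"w20"); print(tgt(w,[.5255,-.0140,.0536]))
for s in seats(w,(270,0,370,160)): print(s[0],s[2],s[3],onz(w,s[0],.018).round(4), "rel", tgt(w,onz(w,s[0],.018)))
```

```text
t 23.38 pos [ 0.5236 -0.0139  0.0542] rot [-0.      0.1986  0.9801 -0.    ] F [ 0.6 -0.1 -0.9] open 0.361
[-0.0018  0.0006  0.0006]
[321.72  94.65] 5906 [280, 51, 85, 89] [0.4499 0.0173 0.018 ] rel [0.08   0.0001 0.0362]
```

View pics/w20.png

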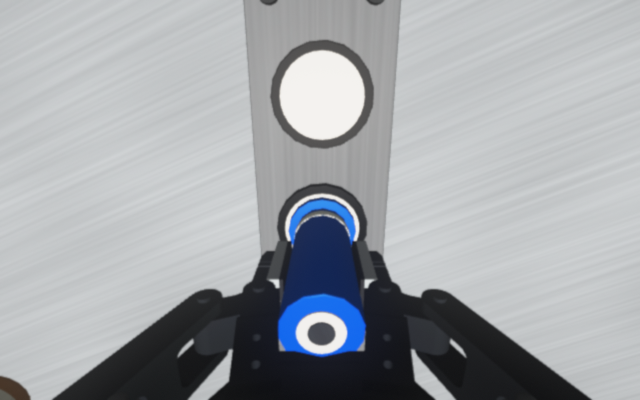

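>>> apply_moves(
  plan=[
    {"translation": [-0.0008,0.0002,0.0005],"angular": [0,0,0],"hand": 0.02},
    {"translation": [0,0,0.0005],"angular": [0,0,0],"hand": 0.02},
    {"translation": [0,0,0],"angular": [0,0,0],"hand": 0.02},
    {"translation": [0,0,0],"angular": [0,0,0],"hand": 0.04},
    {"translation": [0,0,0],"angular": [0,0,0],"hand": 0.07},
    {"translation": [0,0,0],"angular": [0,0,0],"hand": 0.085},
    {"translation": [0,0,0],"angular": [0,0,0],"hand": 0.085},
    {"translation": [0,0,0],"angular": [0,0,0],"hand": 0.085},
  ],
)

```text
time_s: 24.38
eef_pos: [0.5244, -0.014, 0.0533]
eef_rot: [0.0, 0.199, 0.98, -0.0]
wrist_force: [-0.7, 0.2, 0.4]
opening: 1.0
```

Run:
```python
from bench import ctrl
from h import *
w=look(ctrl,"w21"); print(tgt(w,[.5255,-.0140,.0536]))
for s in seats(w,(270,0,370,160)): print(s[0],s[2],s[3],onz(w,s[0],.018).round(4), "rel", tgt(w,onz(w,s[0],.018)))
```

```text
t 24.43 pos [ 0.5244 -0.014   0.0533] rot [-0.      0.1986  0.9801  0.    ] F [ 0.1 -0.2  0.5] open 0.992
[-0.001   0.0004 -0.0003]
[321.33  93.17] 5972 [279, 49, 85, 90] [0.4499 0.0173 0.018 ] rel [ 0.0808 -0.0001  0.0353]
```

View pics/w21.png

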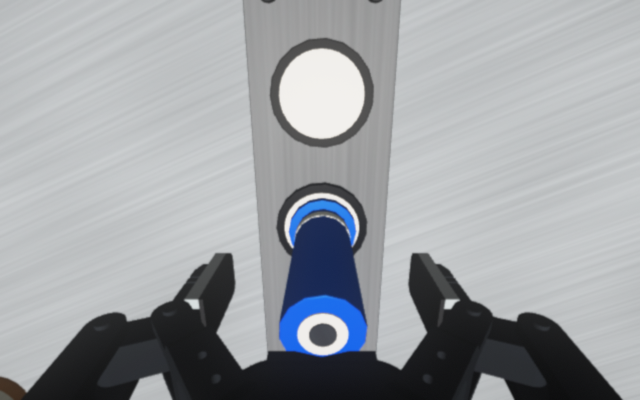

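>>> apply_moves(
  plan=[
    {"translation": [0,0,-0.02],"angular": [0,0,0],"hand": 0.085},
    {"translation": [0,0,-0.05],"angular": [0,0,0],"hand": 0.085},
    {"translation": [0,0,-0.055],"angular": [0,0,0],"hand": 0.085},
    {"translation": [0,-0.015,-0.025],"angular": [0,0,0],"hand": 0.085},
    {"translation": [-0.002,-0.04,0],"angular": [0,0,0],"hand": 0.085},
    {"translation": [-0.003,-0.05,0],"angular": [0,0,0],"hand": 0.085},
    {"translation": [-0.003,-0.05,0],"angular": [0,0,0],"hand": 0.085},
    {"translation": [-0.003,-0.05,0],"angular": [0,0,0],"hand": 0.085},
    {"translation": [-0.002,-0.04,0],"angular": [0,0,0],"hand": 0.085},
    {"translation": [-0.001,-0.018,0],"angular": [0,0,0],"hand": 0.085},
  ],
)

```text
time_s: 25.68
eef_pos: [0.4341, -0.2634, 0.2033]
eef_rot: [0.0, 0.2, 0.98, -0.0]
wrist_force: [0.6, 0.6, 1.0]
opening: 0.995
```

>>> apply_moves(
  plan=[
    {"translation": [0,0,0],"angular": [0,0,0],"hand": 0.085},
    {"translation": [0,0,0],"angular": [0,0,0],"hand": 0.085},
  ],
)

```text
time_s: 25.92
eef_pos: [0.4352, -0.2605, 0.2031]
eef_rot: [-0.0, 0.198, 0.98, 0.0]
wrist_force: [0.7, 0.5, -0.7]
opening: 1.0
```

Run:
```python
from bench import ctrl
from h import *
w=look(ctrl,"w22"); print(tgt(w,[.4345,-.2618,.052]),proj(w,[.4345,-.2618,.11]))
```

```text
t 25.98 pos [ 0.4354 -0.2604  0.2032] rot [-1.000e-04  1.979e-01  9.802e-01  3.000e-04] F [-0.1  0.1 -0.1] open 0.999
[ 0.0002 -0.0017  0.1512] [319.60615551 198.50991207]
```

View pics/w22.png

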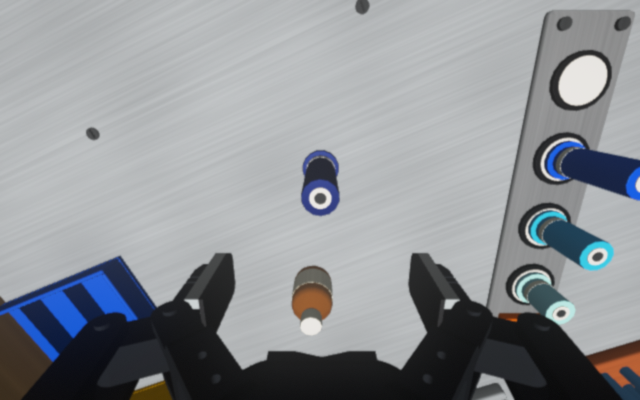

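>>> apply_moves(
  plan=[
    {"translation": [0.0002,-0.0012,0.025],"angular": [0,0,0],"hand": 0.085},
    {"translation": [0,0,0.05],"angular": [0,0,0],"hand": 0.085},
    {"translation": [0,0,0.045],"angular": [0,0,0],"hand": 0.085},
    {"translation": [0,0,0.023],"angular": [0,0,0],"hand": 0.085},
    {"translation": [0,0,0.007],"angular": [0,0,0],"hand": 0.085},
    {"translation": [0,0,0],"angular": [0,0,0],"hand": 0.085},
    {"translation": [0,0,0],"angular": [0,0,0],"hand": 0.085},
  ],
)

```text
time_s: 26.85
eef_pos: [0.4352, -0.2632, 0.0546]
eef_rot: [0.001, 0.198, 0.98, -0.001]
wrist_force: [-0.0, -0.9, 0.1]
opening: 0.995
```

Run:
```python
from bench import ctrl
from h import *
w=look(ctrl,"w23"); print(tgt(w,[.4345,-.2618,.052]),proj(w,[.4345,-.2618,.11]))
```

```text
t 26.9 pos [ 0.4352 -0.2633  0.0547] rot [ 1.100e-03  1.984e-01  9.801e-01 -7.000e-04] F [-0.2  0.3  0.6] open 0.998
[0.0012 0.0011 0.0026] [324.44376649 334.05759188]
```

View pics/w23.png

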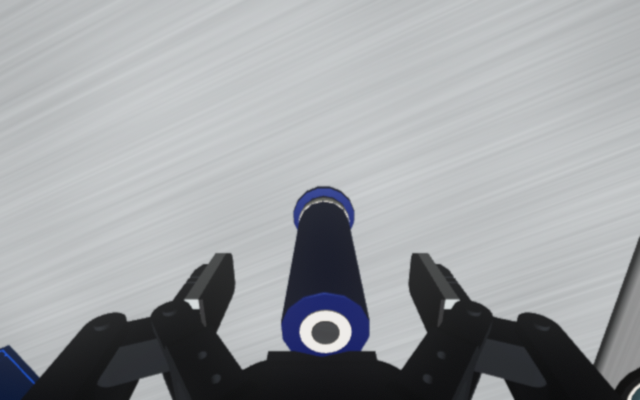

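>>> apply_moves(
  plan=[
    {"translation": [0.001,0.001,0],"angular": [0,0,0],"hand": 0.06},
    {"translation": [0,0,0],"angular": [0,0,0],"hand": 0.03},
    {"translation": [0,0,0],"angular": [0,0,0],"hand": 0.02},
    {"translation": [0,0,0],"angular": [0,0,0],"hand": 0.02},
    {"translation": [0,0,0],"angular": [0,0,0],"hand": 0.02},
    {"translation": [0,0,0],"angular": [0,0,0],"hand": 0.02},
  ],
)

```text
time_s: 27.65
eef_pos: [0.4339, -0.2615, 0.0537]
eef_rot: [0.0, 0.199, 0.98, -0.0]
wrist_force: [-1.0, 2.0, 5.1]
opening: 0.361
```

Run:
```python
from bench import ctrl
from h import *
w=look(ctrl,"w24"); 
for r in (330,332,334,336,338): print(r,tgt(w,onz(w,(321.5,r),.11)))
```

```text
t 27.7 pos [ 0.4339 -0.2615  0.0536] rot [ 2.000e-04  1.986e-01  9.801e-01 -1.000e-04] F [-0.8  2.1  5.9] open 0.36
330 [ 0.0037 -0.     -0.0564]
332 [ 0.0029 -0.     -0.0564]
334 [ 0.002  -0.     -0.0564]
336 [ 0.0012 -0.     -0.0564]
338 [ 0.0003 -0.     -0.0564]
```

View pics/w24.png

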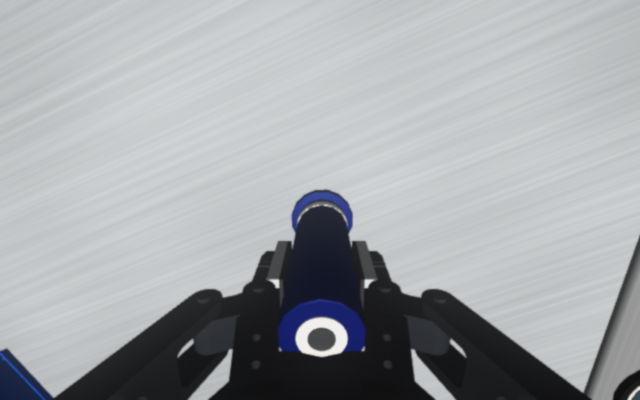

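>>> apply_moves(
  plan=[
    {"translation": [0,0,-0.02],"angular": [0,0,0],"hand": 0.02},
    {"translation": [0,0,-0.035],"angular": [0,0,0],"hand": 0.02},
    {"translation": [0.01,0.018,-0.02],"angular": [0,0,0],"hand": 0.02},
    {"translation": [0.02,0.037,0],"angular": [0,0,0],"hand": 0.02},
    {"translation": [0.023,0.043,0],"angular": [0,0,0],"hand": 0.02},
    {"translation": [0.021,0.04,0],"angular": [0,0,0],"hand": 0.02},
    {"translation": [0.014,0.025,0],"angular": [0,0,0],"hand": 0.02},
    {"translation": [0.005,0.01,0],"angular": [0,0,0],"hand": 0.02},
    {"translation": [0,0,0],"angular": [0,0,0],"hand": 0.02},
    {"translation": [0,0,0],"angular": [0,0,0],"hand": 0.02},
  ],
)

```text
time_s: 28.95
eef_pos: [0.4158, -0.0669, 0.1284]
eef_rot: [0.0, 0.199, 0.98, -0.0]
wrist_force: [-0.2, 0.2, -1.1]
opening: 0.362
```

Run:
```python
from bench import ctrl
from h import *
w=look(ctrl,"w25"); print(tgt(w,[.4506,.0172,.0716]))
for s in seats(w,(360,100,600,330)): print(s[0],s[2],s[3],onz(w,s[0],.018).round(4), "rel", tgt(w,onz(w,s[0],.018)))
```

```text
t 29.0 pos [ 0.4157 -0.0669  0.1283] rot [ 1.000e-04  1.991e-01  9.800e-01 -2.000e-04] F [ 0.3  0.9 -1.4] open 0.361
[0.0007 0.0911 0.0567]
[518.73 208.67] 33482 [360, 100, 240, 230] [0.4972 0.0866 0.018 ] rel [-0.0151  0.1731  0.1103]
[426.6  190.76] 2210 [400, 165, 54, 52] [0.4498 0.017  0.018 ] rel [0.0014 0.0905 0.1103]
```

View pics/w25.png

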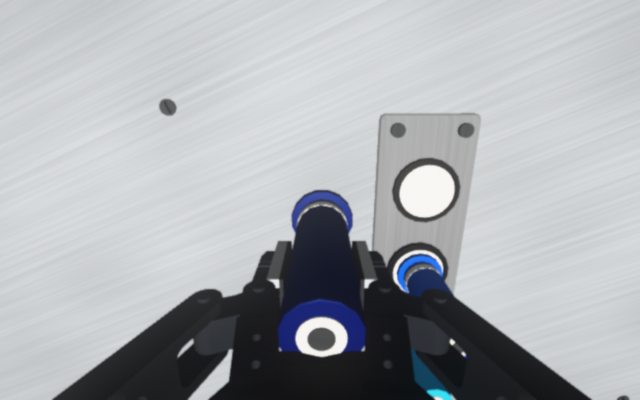

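>>> apply_moves(
  plan=[
    {"translation": [0.0012,0.0107,0],"angular": [0,0,0],"hand": 0.02},
    {"translation": [0,0.03,0],"angular": [0,0,0],"hand": 0.02},
    {"translation": [0,0.03,0],"angular": [0,0,0],"hand": 0.02},
    {"translation": [0,0.015,0.005],"angular": [0,0,0],"hand": 0.02},
    {"translation": [0,0.005,0.02],"angular": [0,0,0],"hand": 0.02},
    {"translation": [0,0,0.02],"angular": [0,0,0],"hand": 0.02},
    {"translation": [0,0,0.007],"angular": [0,0,0],"hand": 0.02},
    {"translation": [0,0,0],"angular": [0,0,0],"hand": 0.02},
    {"translation": [0,0,0],"angular": [0,0,0],"hand": 0.02},
    {"translation": [0,0,0],"angular": [0,0,0],"hand": 0.02},
  ],
)

```text
time_s: 30.25
eef_pos: [0.4502, 0.0179, 0.077]
eef_rot: [0.001, 0.199, 0.98, -0.0]
wrist_force: [-0.0, 0.8, -1.1]
opening: 0.357
```

Run:
```python
from bench import ctrl
from h import *
w=look(ctrl,"w26"); print(tgt(w,[.4504,.0171,.0716]))
```

```text
t 30.3 pos [0.4501 0.018  0.0769] rot [ 7.000e-04  1.987e-01  9.801e-01 -0.000e+00] F [ 0.3  0.  -0.4] open 0.356
[-0.0006 -0.0007  0.0053]
```

View pics/w26.png

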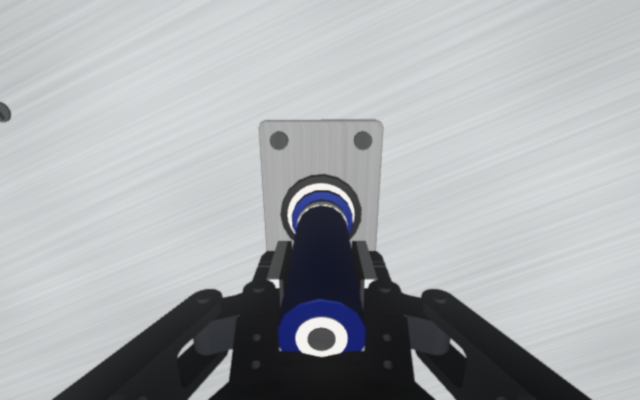

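>>> apply_moves(
  plan=[
    {"translation": [-0.0004,-0.0005,0.003],"angular": [0,0,0],"hand": 0.02},
    {"translation": [0,0,0.0015],"angular": [0,0,0],"hand": 0.02},
    {"translation": [0,0,0],"angular": [0,0,0],"hand": 0.02},
    {"translation": [0,0,0],"angular": [0,0,0],"hand": 0.02},
  ],
)

```text
time_s: 30.8
eef_pos: [0.4497, 0.0176, 0.0717]
eef_rot: [-0.0, 0.199, 0.98, 0.0]
wrist_force: [-0.3, 0.3, -1.7]
opening: 0.363
```

Run:
```python
from bench import ctrl
from h import *
w=look(ctrl,"w27"); print(tgt(w,[.4504,.0171,.0716]))
```

```text
t 30.85 pos [0.4497 0.0176 0.0717] rot [-1.000e-04  1.985e-01  9.801e-01  0.000e+00] F [ 0.8  0.  -1.5] open 0.36
[-0.0008 -0.0002  0.0001]
```

View pics/w27.png

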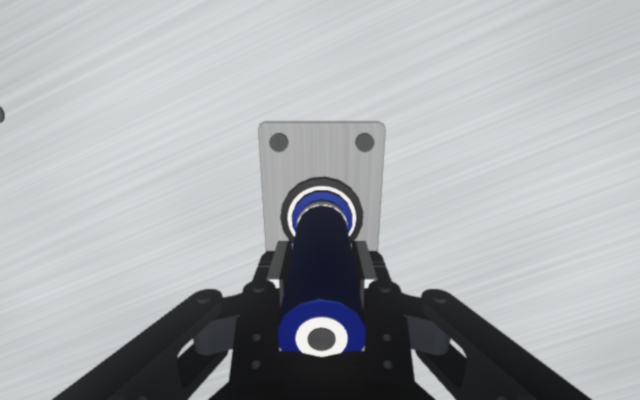

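Centred in view (seat ring 281–362, foot 292–353). Release, lift, and back off to the left for a check.

>>> apply_moves(
  plan=[
    {"translation": [-0.0005,-0.0002,0.0004],"angular": [0,0,0],"hand": 0.02},
    {"translation": [0,0,0],"angular": [0,0,0],"hand": 0.02},
    {"translation": [0,0,0],"angular": [0,0,0],"hand": 0.04},
    {"translation": [0,0,0],"angular": [0,0,0],"hand": 0.07},
    {"translation": [0,0,0],"angular": [0,0,0],"hand": 0.085},
    {"translation": [0,0,0],"angular": [0,0,0],"hand": 0.085},
    {"translation": [0,0,0],"angular": [0,0,0],"hand": 0.085},
    {"translation": [0,0,-0.02],"angular": [0,0,0],"hand": 0.085},
    {"translation": [0,0,-0.045],"angular": [0,0,0],"hand": 0.085},
    {"translation": [0,0,-0.05],"angular": [0,0,0],"hand": 0.085},
  ],
)

```text
time_s: 32.1
eef_pos: [0.4494, 0.0173, 0.187]
eef_rot: [-0.001, 0.199, 0.98, 0.0]
wrist_force: [1.3, -0.0, -0.3]
opening: 0.996
```

>>> apply_moves(
  plan=[
    {"translation": [0,0.02,-0.045],"angular": [0,0,0],"hand": 0.085},
    {"translation": [0,0.05,-0.02],"angular": [0,0,0],"hand": 0.085},
    {"translation": [0,0.05,0],"angular": [0,0,0],"hand": 0.085},
    {"translation": [0,0.05,0],"angular": [0,0,0],"hand": 0.085},
    {"translation": [0,0.05,0],"angular": [0,0,0],"hand": 0.085},
    {"translation": [0,0.04,0],"angular": [0,0,0],"hand": 0.085},
    {"translation": [0,0.02,0],"angular": [0,0,0],"hand": 0.085},
    {"translation": [0,0,0],"angular": [0,0,0],"hand": 0.085},
    {"translation": [0,0,0],"angular": [0,0,0],"hand": 0.085},
  ],
)

```text
time_s: 33.22
eef_pos: [0.5588, 0.2745, 0.2511]
eef_rot: [-0.0, 0.199, 0.98, -0.0]
wrist_force: [-0.3, 0.4, 0.5]
opening: 0.999
```

Run:
```python
from bench import ctrl
from h import *
w=look(ctrl,"w28")
t=ctrl.camera("top"); s=ctrl.camera("scene"); np.save("top1.npy",t,allow_pickle=True)
a=cv2.resize(t["img"][110:290,280:400,::-1],None,fx=3,fy=3,interpolation=cv2.INTER_CUBIC)
b=cv2.resize(s["img"][140:300,250:390,::-1],None,fx=3,fy=3,interpolation=cv2.INTER_CUBIC); b=np.vstack([b,np.zeros((540-b.shape[0],b.shape[1],3),np.uint8)])
cv2.imwrite("pics/fin.png",np.hstack([a,b])); cv2.imwrite("pics/finscene.png",s["img"][:,:,::-1])
S=np.array([[.6729,-.0776],[.5989,-.0466],[.5251,-.0155],[.4512,.0156]])
for i,z in enumerate((.068,.088,.108,.128)):
    p=proj(t,[*S[i],z]); x,y=np.round(p).astype(int)
    g=255-cv2.cvtColor(t["img"],cv2.COLOR_RGB2GRAY).astype(float); W=g[y-4:y+5,x-4:x+5]
    print(i+1,p.round(2)); print(W.astype(int))
```

```text
t 33.27 pos [0.5589 0.2742 0.2513] rot [-1.000e-04  1.989e-01  9.800e-01 -2.000e-04] F [ 0.3 -0.3  0.5] open 1.001
1 [359.96 150.78]
[[111  97  97  99 100  98  95  97 102]
 [ 97  98  94  89  87  91  95  97  97]
 [ 98  93  86 119 154 131  96  91  97]
 [ 97  91 131 187 215 204 139 101  96]
 [ 96  90 143 211 233 235 155 102  95]
 [112 105 130 200 234 213 122  94  99]
 [100  94  94 124 136 114  92  91  98]
 [ 90  92  91  97  96 109 123 103  93]
 [102  91  95  94  92  95 104  97  93]]
2 [348.34 179.51]
[[135 124 125 121 118 117 119 124 126]
 [118 118 106  92  87  88  96 114 121]
 [125 107  93 116 149 147 102  95 114]
 [117  97 103 160 217 211 160 102 102]
 [117  96 122 186 228 223 202 116 103]
 [115  97 125 193 235 231 158 101 105]
 [120 105  96 117 157 169 117  90 110]
 [118 119 119 102  90  97 101 109 123]
 [116 113 119 129 115 109 115 117 118]]
3 [335.85 210.16]
[[169 170 145 134 135 148 169 166 162]
 [171 130  98  85  87  88 113 155 167]
 [130  95 114 150 161 128  93 113 150]
 [111  97 160 211 224 202 113 104 149]
 [100 106 170 224 218 232 114  96 141]
 [109  83 151 236 227 211 114  94 136]
 [132  95 113 154 170 118  86 113 153]
 [161 128  96  92  93  85  99 136 161]
 [159 156 141 124 135 141 148 158 159]]
4 [322.46 243.07]
[[198 212 170 156 135 124 157 199 206]
 [210 175 111  91  85  85  88 125 181]
 [193 116  83 109 150 144 100  83 144]
 [144  88 121 185 211 211 158  93 117]
 [136  88 137 209 222 227 200 109 112]
 [155  96 123 195 225 232 156  98 126]
 [200 112  85 135 187 183 112  78 135]
 [205 149  92  86  93  90  81 115 176]
 [199 193 161 134 125 127 148 179 201]]
```

View pics/fin.png

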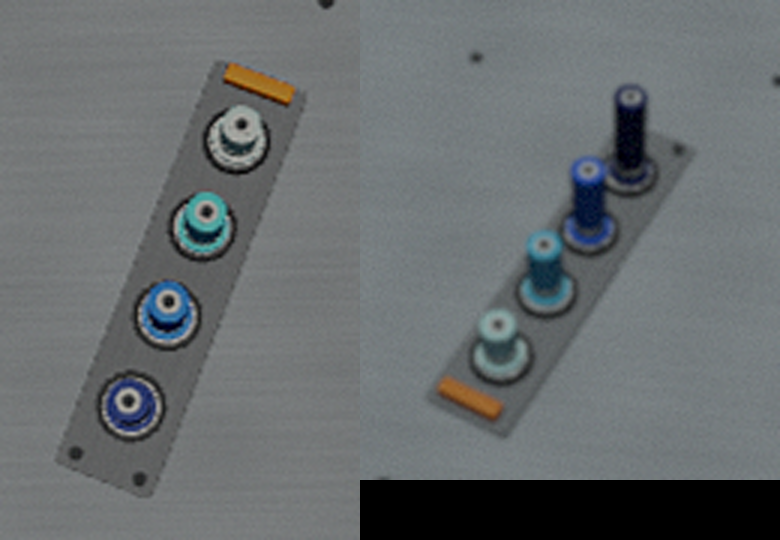

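View pics/finscene.png

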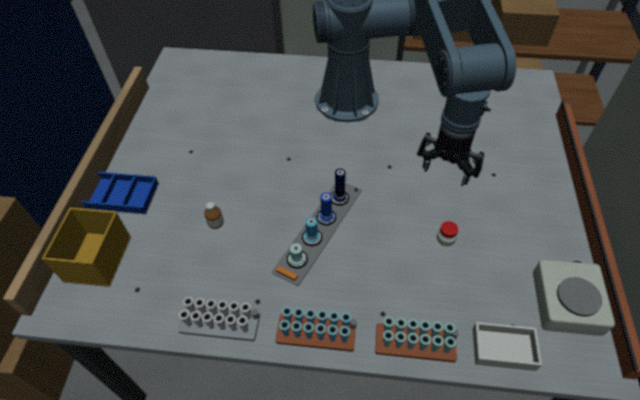

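Run:
```python
from bench import ctrl
print(ctrl.hand_in())
```

```text
the job is handed in; nothing more can be done
None
```

All four filter columns are standing on the rack in height order. The shortest is on the seat beside the orange stop and the tallest is at the far end. I handed the job in at about 33 s of the 109 s limit.

- **Handling:** Each column was gripped with the tool pointing straight down, carried upright and released about 1 mm or less above its seat. The largest wrist force I saw in the readings was about 6 N.
- **Final checks:** In the last overhead picture, the four column tops were within about 1 mm of their seat centres. Column 2 was the furthest off, at roughly 1 mm. The side view showed all four upright, and the bottle and jar looked unmoved. The gripper was open and clear of everything.
- **Disagreement:** The cameras differed by up to about 2 mm on absolute seat positions. For the last alignment I relied mainly on nearby seats in the same wrist picture. Seat 1 had only an already placed column to compare with, and seat 4 used a separate look.

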